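# Pop a socket tray and trap it

### The arm

A 6-joint arm with a two-finger parallel gripper is mounted at the origin on the work surface. World frame = base frame: x ahead of the robot, y to its left, z up, the work surface at z = 0. Lengths are in m, angles in rad, forces in N, time in s.
With the tool pointing down it reaches from about 0.25 to 0.725 m from the base axis. Payload 4 kg.
Tool frame: the origin (TCP) lies midway between the tips of the shut fingers; the grasp point (between the pads) lies 19 mm behind it; z points along the fingers, x is the direction in which the jaws open and shut, and the axes are right-handed (so a half turn about z gives the same grasp; the last joint's range is limited). The gripper opens to 85 mm and grips with 20 to 120 N. Pads are 22 mm wide; open, the fingers measure 114 mm over their backs; the gripper's body (76 mm by 85 mm) begins 54 mm behind the grasp point. The pads swing forward as they close: fully open they stand 13 mm farther back than shut.
Start: joints at [1.167, 0.241, 0.005, 1.335, 0, 1.571], TCP at [0.196, 0.46, 0.231] pointing down, gripper open.
Joint ranges: [-2.72, 2.72], [-1.05, 1.87], [-1.09, 1.28], [-1.99, 2.15], [-1.42, 1.44], [-3.14, 3.14]. Speed limits (rad/s): [2.79, 2.79, 3.14, 3.14, 3.14, 3.14].

### API

Orientations are given as a unit quaternion [x, y, z, w].
In Python, from workcell import bot, vision, ticket gives the robot as it stands.
- The arm moves only by the tool play_rows, never from a script. Its argument "deltas" is one flat list of numbers, 5 for each row, row after row: the opening, from 0 (shut) to 1 (fully open), then the shift along the tool's x, y, z in units of 60 mm (1.0 is 60 mm), then the turn about the tool's z in degrees. A call has 1 to 12 rows; each row shifts and turns the pose as measured when the row begins, along the tool's axes as they then stand; what a row does not reach is not made up. A row lasts 1/8 s, in which the tool goes at most 62.5 mm and 10.7 degrees, less where a joint would pass 70% of its speed; a pose out of reach is approached as far as the arm can. A call is refused whole if a number of a shift passes 1 or a number of a turn 10.7, either way. A call with a gripper value outside its range is refused whole. The fingers move at their own pace and stop on an object; the grip force is fixed at half the most. Time passes only in rows, so rows that do not move let the fingers close. It gives the time, the measured TCP pose, the force and the opening at its end, in the units of the state.
- bot.get_obs(): the state, without advancing time (a new reading comes with each control period).
- vision.camera(name): name is "side" or "top" or "wrist"; returns a dict with "color" (480x640x3 uint8, blue, green, red), "intrinsics" (3x3 intrinsics, pixels), "rvec" (rotation vector, rad) and "tvec" (3), from world to camera coordinates, as OpenCV has them. Camera axes: x right, y down, z forward; pixel columns grow to the right and rows downward; lengths in m; the calibration is good to about 2 mm. A picture is of the moment at which its call begins. There is no depth.
- ticket.job_done(): hands the job in, once; it reports no verdict.
The state is a dict: "clock": time; "joint_pos": joint angles; "joint_vel": joint speeds; "tau": joint torques, N m; "eef_pos": TCP position; "tool_rot": TCP orientation; "ft_force": force on the tool from outside, world axes, zero at the start; "ft_torque": the same for the moment, N m; "grip_width": finger opening in m.
Only numpy, scipy, OpenCV 4.12 (cv2) and the standard library are available. Lean on these libraries where they do the work, as an engineer would, in place of code of your own. Each camera call takes 0.05 s, during which the arm holds its last target. There are 200 camera calls.

### The job

Two spring stands each hold a socket tray. On the stand whose tray carries the two large sockets, press the ejector plate fully down with one finger, and with the other finger stop the tray as it pops out towards you, after it has come clear of its latch and before its front passes the front edge of the stand. Finish while holding this, one finger keeping the ejector down and the other still blocking the tray; do not grip or lift the tray, and leave the other stand and everything else alone.

Things in the scene. Friction and masses are not known exactly. Their poses are not given: they have to be found in the camera images.
- stand_large: Grey stand, fixed, of the tray with LARGE sockets. Its x runs along the tray's lane (tray comes out to -x, towards the robot), y to the left, z up. Origin on the table, under the lane's centre line. Base plate 20 mm high: x -95 (front edge) to +100, y -35 to +90 mm. Rails to 30 mm height along the lane at y = +-23.5. Spring housing x 60 to 100, y +-30, 70 mm high.
- pusher_large (a joint): Spring pusher behind the large-socket tray, m: about 0 at the start, grows as it shoves the tray out, to 0.105. It pushes with about 7 N, 30 to 70 mm/s, as soon as the latch is down. Left alone, it runs the tray past the front edge (65 mm on) and off the stand.
- ejector_large_top (a point): Centre of the top of the large-socket ejector: a steel push plate 28 (stand x) by 26 mm (stand y) at stand x -66, y +69. Top 46 mm above the table when up, 34 when down. The lane's centre line is 69 mm to its side (stand -y), the edge of the tray's path 49 mm; so one finger of an open gripper can press it while the other hangs in the lane ahead of the tray.
- ejector_large (a joint): Travel of the large-socket ejector, m: 0 up, 0.012 fully down. Starts to move at about 2.5 N, fully down at about 6 N plus some latch friction; springs up when let go. Its 7 mm latch lip in front of the tray's foot frees the tray at about 0.007; keep it down, or it rises under the tray.
- tray_large: Black tray with two LARGE sockets (30 mm across) fixed in it: a block 70 (x) by 40 (y) by 30 mm high, sockets to 44 mm, about 0.2 kg; loose. Origin at the centre of its underside, axes as the stand's. Waits on the base plate at stand x +5: front face at stand x -30 (36 mm behind the ejector's centre), from 20 to 50 mm above the table.
- tray_large_front (a point): Centre of the front face (the -x face, 40 wide by 30 mm high) of the large-socket tray. The lane ahead of it is empty.
- stand_small: Stand of the tray with SMALL sockets, the same as the other stand in every part; to be left alone.
- ejector_small (a joint): Travel of the small-socket stand's ejector, m: 0 up, 0.012 fully down. To be left alone.
- tray_small: Black tray of the same size with eight SMALL sockets (13 mm across) in two rows; to be left alone.
- spare_large: loose socket 24 mm across, 38 mm high, standing on the large-socket stand's base plate beside its tray; origin at its foot
- spare_small: loose socket 18 mm across, 38 mm high, standing on the small-socket stand's base plate beside its tray; origin at its foot
- wrench: loose spanner lying in front of the stands, own x along it
- screwdriver: loose screwdriver lying between the stands, own x along it
- hammer: loose hammer lying at the left, own x along it
- tub: white tub of bolts, 100 mm across, 75 mm high, at the right; origin at its foot
- can: red can, 66 mm across, 150 mm high, at the right; origin at its foot

How it is judged:
On the way, in this order (a step that is already met when the one before it is completed fails the run):
1. a finger presses the large-socket stand's ejector down (value of joint ejector_large above 0.004 m and contact force between the fingers and ejector_large above 0.3 N).
2. the tray has popped clear of its latch and a finger stops it while the ejector is kept down (value of joint ejector_large above 0.008 m and contact force between the fingers and ejector_large above 0.3 N and contact force between the fingers and tray_large above 0.3 N and x of tray_large in the frame of stand_large between -0.06 and -0.001 m and linear speed of tray_large below 0.01 m/s), for 0.2 s.
At the end, for the whole second after the job is handed in: A finger keeps the large-socket stand's ejector at least 8 of its 12 mm down and a finger bears on its tray; the tray is at rest, level, on the stand, 6 to 65 mm out of its seat; the other stand's ejector is up and its tray within 8 mm of its seat; each loose bystander within 30 mm of its start (all of step 2 and angle between tray_large's own z axis and vertical below 0.1 rad and z of tray_large in the frame of stand_large between 0.016 and 0.026 m and distance of tray_small from where it was at the start of the episode below 0.008 m and value of joint ejector_small below 0.004 m and distance of each of spare_large, spare_small, wrench, screwdriver, hammer, tub, can from where it was at the start of the episode below 0.03 m); the arm keeps its last pose, push and grip.
It fails at once if the tray slid away: its front passed the stand's front edge (x of tray_large in the frame of stand_large below -0.062 m).
It fails at once if the tray was lifted or tipped (z of tray_large in the frame of stand_large above 0.03 m or angle between tray_large's own z axis and vertical above 0.25 rad).
It fails at once if the other stand was worked (distance of tray_small from where it was at the start of the episode above 0.01 m or value of joint ejector_small above 0.005 m).
It fails at once if a bystander was knocked about (distance of any of spare_large, spare_small, wrench, screwdriver, hammer, tub, can from where it was at the start of the episode above 0.04 m).
It also fails if it takes over 29 s, if anything falls off the work surface, if the arm or the gripper's body presses on something with over 40 N, if the wrist force passes 120 N, or if a joint passes its speed limit or range.

## Working session

There is one attempt and no reset: what is moved stays moved. The work goes in short steps, Python scripts to look and compute and a tool call to move; the robot and the scene stay as the last step left them, time stands still between calls to the robot, and variables do not carry over. Pictures are saved under pics/ and viewed, about 8 in all and at most 12, crops included, and the job is handed in when it is done.

Besides the shell and the picture viewer there is one more tool, called after "Emit:" as name(argument=value, ...), one argument or row to a line, values as JSON. play_rows: Moves the arm, as the interface text tells. Its arguments: {"type":"object","properties":{"deltas":{"type":"array"}},"required":["deltas"]}

```bash
mkdir -p pics; cat > h.py <<'E'
import numpy as np, cv2
from workcell import bot, vision, ticket
def cam(n):
    c=vision.camera(n); R=cv2.Rodrigues(np.array(c['rvec'],float))[0]; return c['color'],np.array(c['intrinsics']),R,np.array(c['tvec'],float).ravel()
def ray(K,R,t,uv,z):
    o=-R.T@t; d=R.T@np.linalg.inv(K)@np.array([uv[0],uv[1],1.]); return o+d*(z-o[2])/d[2]
def proj(K,R,t,p):
    q=K@(R@np.asarray(p,float)+t); return q[:2]/q[2]
E
python3 - <<'E'
from h import *
s=bot.get_obs(); print(s)
for n in("top","side"):
    im,K,R,t=cam(n); cv2.imwrite(f"pics/{n}0.png",im); np.savez(f"{n}0.npz",K=K,R=R,t=t); print(n,-R.T@t)
E
```

```text
{'clock': 0.0, 'joint_pos': array([1.16700179e+00, 2.41410118e-01, 3.72269229e-03, 1.33520663e+00,
       6.71696757e-06, 1.57081489e+00]), 'joint_vel': array([ 0.00112155,  0.00175115,  0.001014  , -0.0010732 , -0.00104695,
       -0.0010718 ]), 'tau': array([-6.60666083e-04, -3.72320223e+01,  2.52405685e+01,  1.68818113e-02,
       -3.65036078e-05, -1.21095735e-05]), 'eef_pos': array([0.19620356, 0.45920444, 0.23041381]), 'tool_rot': array([ 8.34543611e-01,  5.50940888e-01, -8.77161180e-04,  5.75074742e-04]), 'ft_force': array([ 0.83102958,  0.44633488, -0.03546554]), 'ft_torque': array([ 0.01122943, -0.00752394, -0.01976298]), 'grip_width': 0.08549012139067474}
top [ 0.29684046 -0.0060961   1.44108975]
side [ 0.13714148 -0.65102286  0.76687381]
```

View pics/top0.png

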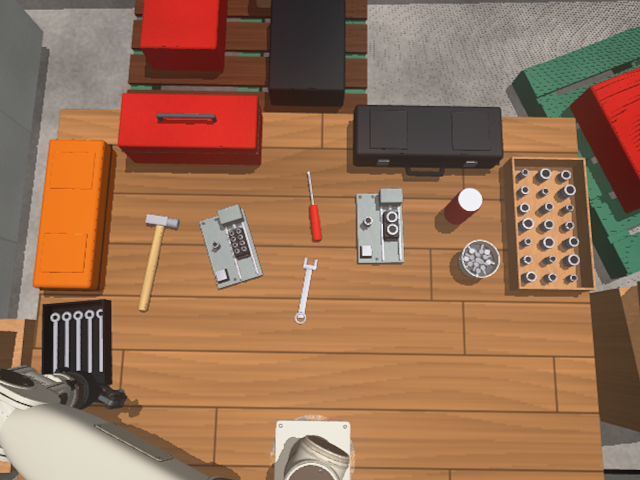

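View pics/side0.png

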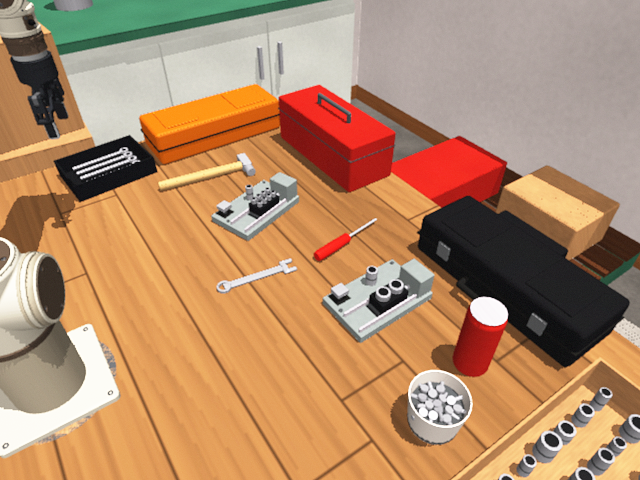

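The top picture shows the large-socket stand at about (380,228), its ejector plate at (365,252) and its tray at (391,222). The small-socket stand is at about (231,246). Next I'll enlarge the large stand.

```bash
python3 - <<'E'
from h import *
im=cv2.imread("pics/top0.png"); im2=cv2.imread("pics/side0.png")
a=cv2.resize(im[180:275,345:415],None,fx=6,fy=6,interpolation=cv2.INTER_CUBIC)
b=cv2.resize(im2[250:345,315:440],None,fx=3,fy=6,interpolation=cv2.INTER_CUBIC)
cv2.imwrite("pics/c.png",np.hstack([a,b]))
z=np.load("top0.npz");K,R,t=z['K'],z['R'],z['t']
hsv=cv2.cvtColor(im,cv2.COLOR_BGR2HSV)
m=((hsv[...,1]<60)&(hsv[...,2]>90)).astype(np.uint8)*255
w=np.zeros_like(m);w[205:275,350:410]=m[205:275,350:410]
w=cv2.morphologyEx(w,cv2.MORPH_CLOSE,np.ones((9,9)))
c=max(cv2.findContours(w,0,2)[0],key=cv2.contourArea)
r=cv2.minAreaRect(c);print(r)
P=cv2.boxPoints(r)
for p in P: print(p,ray(K,R,t,p,0.02).round(4))
# ejector: bright
e=np.zeros_like(m);e[240:262,355:375]=((hsv[...,2]>215)&(hsv[...,1]<40))[240:262,355:375]*255
c=max(cv2.findContours(e,0,2)[0],key=cv2.contourArea);r=cv2.minAreaRect(c);print(r,ray(K,R,t,r[0],0.046))
E
```

```text
((379.5, 233.5), (57.0, 47.0), 90.0)
[356. 205.] [ 0.6662 -0.1097  0.02  ]
[403. 205.] [ 0.6685 -0.2399  0.02  ]
[403. 262.] [ 0.5091 -0.2379  0.02  ]
[356. 262.] [ 0.5069 -0.1103  0.02  ]
((366.5, 250.5), (9.0, 7.0), 90.0) [ 0.53454356 -0.13635418  0.046     ]
```

View pics/c.png

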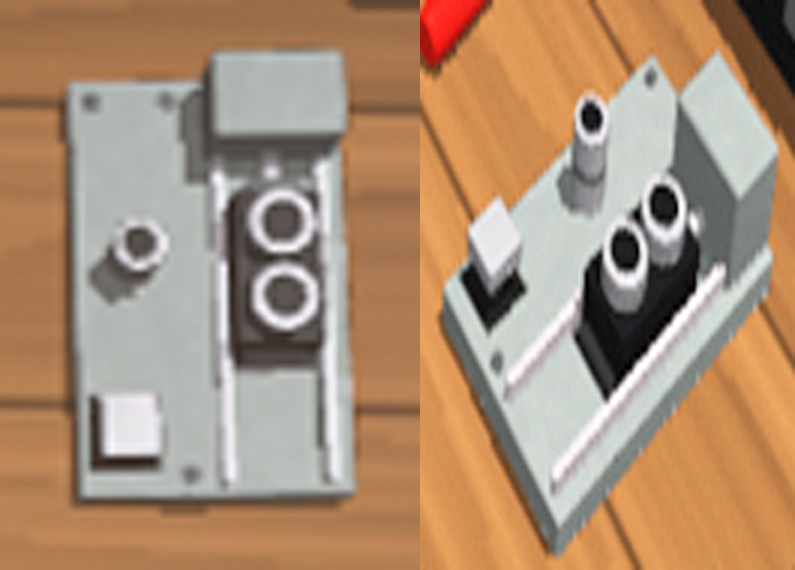

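The enlarged crop shows the stand's front edge from (80,500) to (353,492) and its left edge from (68,83) to (80,500). The ejector's top centre is at (131,427), and the tray and the lane rails are clear of anything else. I'll work out the stand pose and the target next.

```bash
cat >> h.py <<'E'
from scipy.spatial.transform import Rotation as Ro
def stand():
    z=np.load("top0.npz");K,R,t=z['K'],z['R'],z['t']
    f=lambda u,v,h: ray(K,R,t,(345+(u+.5)/6-.5,180+(v+.5)/6-.5),h)[:2]
    fl,fr,bl=f(80,500,.02),f(353,492,.02),f(68,83,.02)
    e=f(131,427,.046)
    d1=bl-fl; d2=fl-fr
    y=(np.arctan2(d1[1],d1[0])*195+(np.arctan2(-d2[0],d2[1]))*125)/320
    c,s=np.cos(y),np.sin(y); M=np.array([[c,-s],[s,c]])
    est=[fl-M@[-.095,.09],fr-M@[-.095,-.035],bl-M@[.1,.09],e-M@[-.066,.069]]
    return M,y,np.array(est)
def plan(tx,ty):
    M,y,est=stand(); o=est.mean(0); tgt=o+M@[tx,ty]; s=bot.get_obs()
    T=Ro.from_quat(s['tool_rot']).as_matrix()
    d=np.append(tgt-s['eef_pos'][:2],0)
    a=np.degrees(np.arctan2(T[1,0],T[0,0])-y)-90
    loc=T.T@d/.06
    print('pos',s['eef_pos'].round(4),'axisz',T[:,2].round(3),'tgt',tgt.round(4),'turn',round((a+180)%360-180,2),'units',loc.round(3),'F',s['ft_force'].round(1),'q',s['joint_pos'].round(2),'w',s['grip_width'],'t',s['clock'])
E
python3 -c "
from h import *
M,y,e=stand();print(np.degrees(y),e.round(4));plan(-.066,.0345)"
```

```text
2.1430052779878253 [[ 0.6027 -0.2019]
 [ 0.6039 -0.2005]
 [ 0.6028 -0.2031]
 [ 0.6024 -0.2026]]
pos [0.1962 0.4592 0.2305] axisz [-0.001 -0.002 -1.   ] tgt [ 0.5357 -0.17  ] turn -25.28 units [-7.421  9.323  0.014] F [-0.1  0.1  0.7] q [1.17 0.24 0.   1.34 0.   1.57] w 0.08544348223399939 t 0.1
```

Emit:
play_rows(
  deltas=[0.64, 0, 0, 0, -8.3, 0.64, 0, 0, 0, -8.3, 0.64, 0, 0, 0, -8.3],
)

```text
clock: 0.48
eef_pos: [0.1958, 0.4582, 0.2288]
tool_rot: [0.691, 0.723, -0.003, 0.001]
ft_force: [-0.7, -0.6, -0.5]
grip_width: 0.0545
```

```bash
python3 -c "
from h import *
plan(-.066,.0345)"
```

```text
pos [0.1958 0.4582 0.2288] axisz [-0.002 -0.005 -1.   ] tgt [ 0.5357 -0.17  ] turn 0.41 units [-10.711   5.193   0.044] F [-0.7 -0.6 -0.5] q [ 1.17  0.24  0.    1.34 -0.    1.12] w 0.0545391223834329 t 0.475
```

Emit:
play_rows(
  deltas=[0.64, -0.85, 0.42, 0, 0.4, 0.64, -0.85, 0.42, 0, 0, 0.64, -0.85, 0.42, 0, 0, 0.64, -0.85, 0.42, 0, 0, 0.64, -0.85, 0.42, 0, 0, 0.64, -0.85, 0.42, 0, 0, 0.64, -0.85, 0.42, 0, 0, 0.64, -0.85, 0.42, 0, 0, 0.64, -0.85, 0.42, 0, 0, 0.64, -0.85, 0.42, 0, 0, 0.64, -0.85, 0.42, 0, 0, 0.64, 0, 0, 0, 0],
)

```text
clock: 1.98
eef_pos: [0.5032, -0.1079, 0.2265]
tool_rot: [0.692, 0.722, -0.004, 0.0]
ft_force: [-1.7, 0.9, -1.2]
grip_width: 0.0547
```

```bash
python3 -c "
from h import *
plan(-.066,.0345)"
```

```text
pos [ 0.5032 -0.1079  0.2265] axisz [-0.005 -0.007 -1.   ] tgt [ 0.5357 -0.17  ] turn 0.3 units [-1.057  0.497  0.004] F [-1.7  0.9 -1.2] q [-0.21  0.27  0.04  1.34 -0.01 -0.25] w 0.05468451896485001 t 1.975
```

Emit:
play_rows(
  deltas=[0.64, -0.53, 0.25, 0, 0.3, 0.64, -0.53, 0.25, 0.2, 0, 0.64, 0, 0, 0.6, 0, 0.64, 0, 0, 0.6, 0, 0.64, 0, 0, 0.6, 0, 0.64, 0, 0, 0, 0],
)

```text
clock: 2.72
eef_pos: [0.5326, -0.1674, 0.102]
tool_rot: [0.693, 0.721, -0.005, -0.003]
ft_force: [-0.7, -0.1, -0.1]
grip_width: 0.0549
```

```bash
python3 -c "
from h import *
plan(-.066,.0345)"
```

```text
pos [ 0.5326 -0.1674  0.102 ] axisz [-0.011 -0.003 -1.   ] tgt [ 0.5357 -0.17  ] turn 0.19 units [-0.045  0.05  -0.   ] F [-0.7 -0.1 -0.1] q [-0.3   0.45 -0.05  1.09 -0.01 -0.34] w 0.05487028304932542 t 2.725
```

Emit:
play_rows(
  deltas=[0.64, -0.05, 0.06, 0.3, 0, 0.64, 0, 0, 0.3, 0, 0.64, 0, 0, 0, 0],
)

```text
clock: 3.1
eef_pos: [0.5388, -0.17, 0.0678]
tool_rot: [0.692, 0.722, -0.003, -0.001]
ft_force: [-0.8, 0.5, 0.0]
grip_width: 0.0546
```

```bash
python3 -c "
from h import *
plan(-.066,.0345)
a=cam('side')[0]; b=cam('wrist')[0]
a=cv2.resize(a[215:355,300:450],(600,560),interpolation=cv2.INTER_CUBIC)
cv2.imwrite('pics/s1.png',a);cv2.imwrite('pics/w1.png',b)"
```

```text
pos [ 0.5388 -0.17    0.0678] axisz [-0.005 -0.004 -1.   ] tgt [ 0.5357 -0.17  ] turn 0.3 units [ 0.002 -0.051  0.   ] F [-0.8  0.5  0. ] q [-0.3   0.49 -0.08  1.01 -0.01 -0.35] w 0.05460057947966601 t 3.1
```

View pics/s1.png

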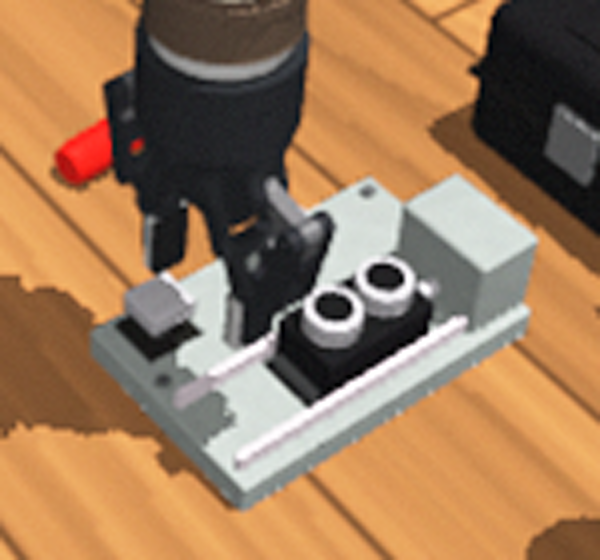

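View pics/w1.png

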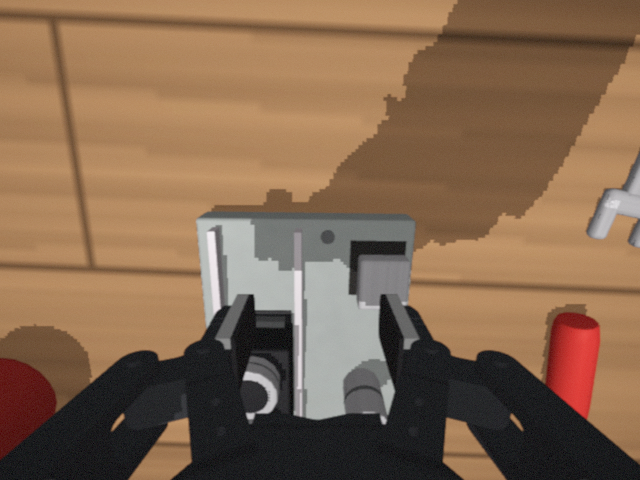

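The side view shows the left finger's tip at (165,268) above the ejector top at (158,300), and the right finger's tip at (245,345) ahead of the tray front. In the wrist view the plate is at (383,280) and the pads are at (235,320) and (395,320). I'll compare these with projections.

```bash
python3 -c "
from h import *
s=bot.get_obs();p=s['eef_pos'];T=Ro.from_quat(s['tool_rot']).as_matrix()
M,y,est=stand();o=est.mean(0)
for n in('side','wrist'):
    _,K,R,t=cam(n)
    f=(lambda q:((proj(K,R,t,q)-[300,215])*4).round(0)) if n=='side' else (lambda q:proj(K,R,t,q).round(0))
    for h in (.0,.006):
      for yy in(-.011,.011):
        print(n,'tips h',h,yy,[f(p+T@[sx,yy,-h]) for sx in(.0275,.042,-.0275,-.042)])
    print('ej top corners',[f(np.append(o+M@[-.066+a,.069+b],.046)) for a,b in((-.014,-.013),(-.014,.013),(.014,.013),(.014,-.013))])
    print('tray front top',[f(np.append(o+M@[-.03,b],.05)) for b in(-.02,.02)])
"
```

```text
side tips h 0.0 -0.011 [array([150., 282.]), array([132., 265.]), array([222., 350.]), array([242., 369.])]
side tips h 0.0 0.011 [array([185., 263.]), array([166., 246.]), array([257., 329.]), array([277., 348.])]
side tips h 0.006 -0.011 [array([150., 274.]), array([132., 256.]), array([223., 342.]), array([242., 361.])]
side tips h 0.006 0.011 [array([185., 254.]), array([167., 237.]), array([258., 321.]), array([278., 340.])]
ej top corners [array([144., 326.]), array([113., 295.]), array([156., 271.]), array([188., 301.])]
tray front top [array([323., 370.]), array([269., 320.])]
wrist tips h 0.0 -0.011 [array([380., 284.]), array([412., 284.]), array([255., 284.]), array([223., 284.])]
wrist tips h 0.0 0.011 [array([377., 327.]), array([409., 328.]), array([258., 327.]), array([226., 327.])]
wrist tips h 0.006 -0.011 [array([382., 290.]), array([416., 290.]), array([253., 289.]), array([219., 289.])]
wrist tips h 0.006 0.011 [array([379., 335.]), array([412., 335.]), array([256., 335.]), array([223., 335.])]
ej top corners [array([362., 252.]), array([414., 252.]), array([409., 303.]), array([360., 302.])]
tray front top [array([216., 342.]), array([291., 343.])]
```

The projections match to about 2 mm, and the tips sit about 6 mm behind the TCP. I'll shift about 3 mm towards -x and descend to just above the plate.

Emit:
play_rows(
  deltas=[0.64, 0, -0.06, 0.15, 0, 0.64, 0, 0, 0.15, 0, 0.64, 0, 0, 0, 0],
)

```text
clock: 3.68
eef_pos: [0.5368, -0.1711, 0.0516]
tool_rot: [0.692, 0.722, -0.002, 0.002]
ft_force: [-0.3, -0.1, -0.3]
grip_width: 0.0546
```

```bash
python3 -c "
from h import *
plan(-.066,.0345)"
```

```text
pos [ 0.5368 -0.1711  0.0516] axisz [ 0.    -0.006 -1.   ] tgt [ 0.5357 -0.17  ] turn 0.27 units [ 0.02  -0.017 -0.   ] F [-0.3 -0.1 -0.3] q [-0.31  0.5  -0.11  0.96 -0.01 -0.35] w 0.05463910024856712 t 3.675
```

Emit:
play_rows(
  deltas=[0.64, 0, -0.03, 0.1, 0, 0.64, 0, 0, 0.1, 0],
)

```text
clock: 3.92
eef_pos: [0.5349, -0.1713, 0.0395]
tool_rot: [0.692, 0.722, -0.002, 0.002]
ft_force: [-2.6, 0.9, 5.9]
grip_width: 0.0544
```

Emit:
play_rows(
  deltas=[0.64, 0, 0, 0.12, 0, 0.64, 0, 0, 0.12, 0],
)

```text
clock: 4.18
eef_pos: [0.5354, -0.1713, 0.0293]
tool_rot: [0.692, 0.722, -0.001, 0.003]
ft_force: [-17.0, 2.1, 58.8]
grip_width: 0.0547
```

Emit:
play_rows(
  deltas=[0.64, 0, 0, 0.0, 0, 0.64, 0, 0, 0, 0],
)

```text
clock: 4.42
eef_pos: [0.5351, -0.1714, 0.0321]
tool_rot: [0.692, 0.722, -0.0, 0.003]
ft_force: [-0.9, 0.6, 4.9]
grip_width: 0.0548
```

```bash
python3 -c "
from h import *
plan(-.066,.0345)
a=cam('side')[0]; b=cam('wrist')[0]
a=cv2.resize(a[215:355,300:450],(600,560),interpolation=cv2.INTER_CUBIC)
cv2.imwrite('pics/s2.png',a);cv2.imwrite('pics/w2.png',b);plan(-.066,.0345)"
```

```text
pos [ 0.5351 -0.1714  0.0321] axisz [ 0.004 -0.005 -1.   ] tgt [ 0.5357 -0.17  ] turn 0.33 units [ 0.022  0.011 -0.   ] F [-0.9  0.6  4.9] q [-0.31  0.52 -0.14  0.91 -0.   -0.35] w 0.054774255444282285 t 4.425
pos [ 0.5351 -0.1714  0.0321] axisz [ 0.004 -0.005 -1.   ] tgt [ 0.5357 -0.17  ] turn 0.31 units [ 0.023  0.011 -0.   ] F [-2.8  0.6  7.2] q [-0.31  0.52 -0.14  0.91 -0.   -0.35] w 0.05477034666777594 t 4.525
```

View pics/s2.png

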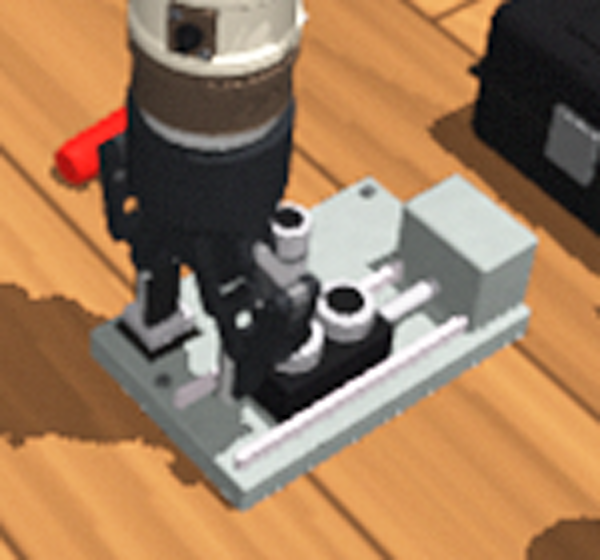

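View pics/w2.png

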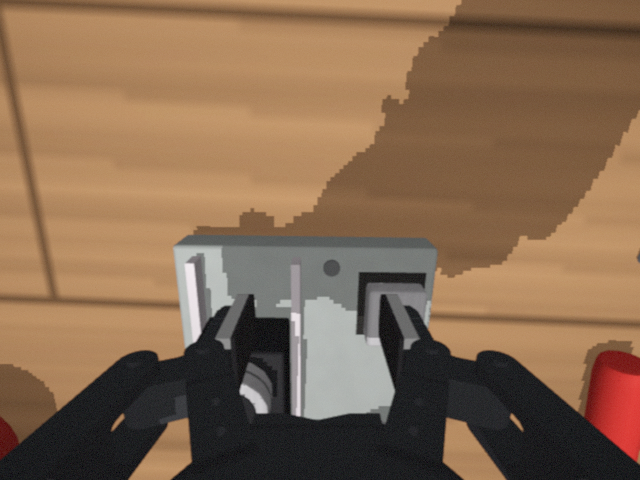

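The tray has popped out and is stopped against the right finger, its front edge at about (255,395) in the side view, and the left finger is on the ejector. The reading rebounded to z 0.032, so I'll press a bit further down and hold.

Emit:
play_rows(
  deltas=[0.64, 0, 0, 0.06, 0, 0.64, 0, 0, 0.04, 0],
)

```text
clock: 4.78
eef_pos: [0.5351, -0.1714, 0.03]
tool_rot: [0.692, 0.722, 0.0, 0.004]
ft_force: [-8.6, 1.5, 22.9]
grip_width: 0.0548
```

```bash
python3 -c "
from h import *
for i in range(5): cam('top'); plan(-.066,.0345)"
```

```text
pos [ 0.5351 -0.1714  0.03  ] axisz [ 0.006 -0.005 -1.   ] tgt [ 0.5357 -0.17  ] turn 0.24 units [ 0.023  0.011 -0.   ] F [-6.   0.1 18.3] q [-0.31  0.52 -0.14  0.9  -0.   -0.35] w 0.05482885956262623 t 4.825
pos [ 0.5351 -0.1714  0.03  ] axisz [ 0.006 -0.005 -1.   ] tgt [ 0.5357 -0.17  ] turn 0.25 units [ 0.022  0.011 -0.   ] F [-7.2 -0.2 18.4] q [-0.31  0.52 -0.14  0.9  -0.   -0.35] w 0.05460099894597473 t 4.875
pos [ 0.5351 -0.1714  0.03  ] axisz [ 0.006 -0.005 -1.   ] tgt [ 0.5357 -0.17  ] turn 0.24 units [ 0.023  0.011 -0.   ] F [-8.4  2.  19. ] q [-0.31  0.52 -0.14  0.9  -0.   -0.35] w 0.054636659976674044 t 4.925
pos [ 0.5351 -0.1714  0.03  ] axisz [ 0.006 -0.005 -1.   ] tgt [ 0.5357 -0.17  ] turn 0.24 units [ 0.022  0.011 -0.   ] F [-7.5  0.5 17.7] q [-0.31  0.52 -0.14  0.9  -0.   -0.35] w 0.054884691767049534 t 4.975
pos [ 0.5351 -0.1714  0.0301] axisz [ 0.006 -0.005 -1.   ] tgt [ 0.5357 -0.17  ] turn 0.24 units [ 0.023  0.011 -0.   ] F [-6.3  0.9 18.4] q [-0.31  0.52 -0.14  0.9  -0.   -0.35] w 0.05476593262662661 t 5.025
```

The hold is steady at 18 N down, well over what full travel needs, and -7 N in x, which matches the tray's spring. One last look before handing in.

```bash
python3 -c "
from h import *
plan(-.066,.0345)
a,K,R,t=cam('side'); c=cam('top')[0]
M,y,est=stand();o=est.mean(0)
a=cv2.resize(a[235:355,300:450],(750,600),interpolation=cv2.INTER_CUBIC)
f=lambda q:tuple(int(v) for v in ((proj(K,R,t,q)-[300,235])*5))
for h,col in((.034,(0,255,0)),(.037,(0,0,255))):
    cv2.polylines(a,[np.array([f(np.append(o+M@[-.066+i,.069+j],h)) for i,j in((-.014,-.013),(-.014,.013),(.014,.013),(.014,-.013))])],True,col,1)
cv2.polylines(a,[np.array([f(np.append(o+M@[-.020+i,j],.05)) for i,j in((-.035,-.02),(-.035,.02),(.035,.02),(.035,-.02))])],True,(0,255,255),1)
cv2.imwrite('pics/s3.png',a)"
```

```text
pos [ 0.5351 -0.1714  0.0301] axisz [ 0.006 -0.005 -1.   ] tgt [ 0.5357 -0.17  ] turn 0.24 units [ 0.023  0.011 -0.   ] F [-6.3  0.9 18.4] q [-0.31  0.52 -0.14  0.9  -0.   -0.35] w 0.05476593262662661 t 5.025
```

View pics/s3.png

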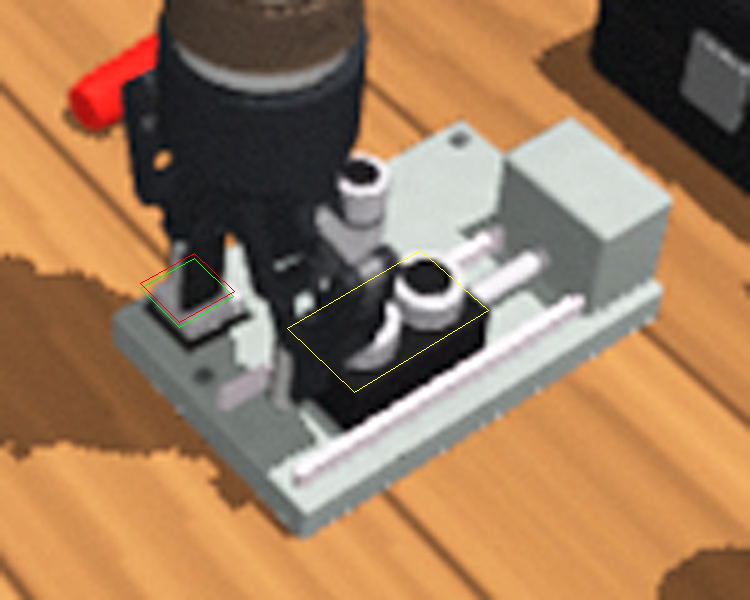

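The tray is at about stand x -20, level, and blocked by the right finger. The plate (188,300) is at or below the drawn 34 mm outline, and the spare socket is where it started. I'll hand the job in.

```bash
python3 -c "
from h import *
print(ticket.job_done())"
```

```text
the job is handed in; nothing more can be done
None
```

I handed the job in at about 5.1 s, with the left finger holding the large-socket stand's ejector down and the right finger blocking its tray in the lane. The hand-in reports no verdict.

**Last force check:** the arm was steady, with about 18 N pressing down, against the roughly 6 N plus latch friction that full travel needs. Another 7 N or so pushed towards the robot, which matches the tray's spring. The highest wrist force I saw was about 61 N, at the bottom of the press.

**Last picture:** the tray is level and at about stand x -20 mm, inside the allowed range. The plate is at or below its 34 mm "down" height, and the spare socket beside the tray is where it started. I did not measure the other stand or the remaining loose items again, but nothing came near them.

**What disagreed:** after the first press the arm rebounded about 3 mm with only 5 to 7 N on the plate, so I pressed again before handing in. The projected outlines in the side view were off by about 2 mm, which is what the calibration allows.

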